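Lock a board carrier into its dock with the cam lock

TASK

Set the board carrier into the open, flared end of the dock's channel with its headed stud towards the cam, and slide it forward until the stud stands in the cam's mouth against the hidden sprung stop. Then swing the cam's red knob clockwise until the cam's curved slot has drawn the stud tight against that stop: snug, about 8 N at the knob, not forced. Let go, and leave the other things on the bench alone.

Things in the scene. Friction and masses are not known exactly. Their poses are not given: they have to be found in the camera images.
- dock: Grey dock with bright rails, fixed to the bench, plate 265 x 108 x 8 mm. Origin on the bench under the cam's axis; x runs along the channel from the open flared entry to the cam, z up. The plate spans x = -215 to +50 mm; the carrier slides on it at z = 8 mm. The cam, a yellow disc at z = 16 to 23 mm, covers x = -41 to +41 mm; plate, stud and arm stay below z = 47 mm
- cam (a joint): Cam angle, rad, clockwise from above, 0 to 3.4. At 0 the mouth faces the entry and the arm points 2.09 rad anticlockwise of dock x. The stud can enter from 0 to 0.35; beyond about 0.6 the hook passes behind it and draws it 6.5 mm per rad; tight lies between 1.2 and 2.6 rad. Friction 0.12 N m holds it where left; the draw adds about 0.013 N m per newton of pull
- cam_plate: The cam: yellow hook plate with the curved slot, 82 mm across, with its arm and red knob, all one piece. Origin on the bench under the cam's axis. Its pull on the stud must end above 10 N and must never exceed 45 N
- carrier: Black board carrier, 90 x 72 x 10 mm plate with a green circuit board on its front half, a blue upright grip fin on its rear half and a steel tongue with a headed stud at its front. Origin at the centre of the plate's underside; x points to the stud, z up. About 0.17 kg
- stud (a point): Axis of the carrier's steel stud at the underside of its head: 79 mm ahead of the carrier's origin and 17 mm above its underside. Stud 8 mm thick, head 13 mm across, top at 21.5 mm; the tongue ends 8 mm ahead of the stud
- fin (a point): Centre of the blue grip fin, 24 mm behind the carrier's origin and 42 mm above its underside. The fin is 34 mm long (carrier x), 12 mm thick (carrier y) and reaches from 10 to 54 mm above the underside
- blue_probe: Blue stick-shaped USB probe, 20 x 64 x 9 mm, a bystander
- green_tape: Green tape roll, 62 mm across, 21 mm high, a bystander
- brown_block: Brown stepped gauge block, 30 x 60 x 25 mm, a bystander
- entry (a point): Point on the plate's top on the channel's centre line, 90 mm before the cam's axis: set the carrier down with its stud over it. Guide rails, tops at z = 18 mm, leave 75 mm from x = -113 to -48 mm (dock frame) and flare to about 88 mm at x = -215 mm; from x = -106 to -70 mm two dark lips (underside z = 20, top 23.5 mm) reach 5 mm over each side and hold the carrier down
- stop_mark (a point): Point on the centre line, plate top, 23 mm before the cam's axis. Under the cam, out of sight, a sprung stop pad halts the carrier's tongue: the stud first meets it somewhere within 3 mm before or after this point, which differs from dock to dock and cannot be seen. The pad gives 1 mm for each 15 N
- knob (a point): The cam's red knob, a round upright post 16 mm thick on a short arm, standing 55 mm from the cam's vertical axis, from 44 to 81 mm above the bench; this point is on its axis 66 mm up. It swings with the cam. Push it square to the arm; 8 N there means the stud is snug, 4 N is still loose, 11 N is too much. These are forces on the move; at rest friction takes half or more of them

How it is judged:
By the outcome, as a careful person would: the job done as asked, in the order asked, and still so for the second after the job is handed in, with the robot touching nothing.
It also fails if it takes over 72 s, if anything falls off the work surface, if the arm or the gripper's body presses on something with over 40 N, if the wrist force passes 120 N, or if a joint passes its speed limit or range.

ROBOT

A 6-joint arm with a two-finger parallel gripper is mounted at the origin on a cart in front of the work surface, level with it; the furniture and walls round the work are solid. World frame = base frame: x ahead of the robot, y to its left, z up, the work surface at z = 0. Lengths are in m, angles in rad, forces in N, time in s.
With the tool pointing down it reaches from about 0.275 to 0.825 m from the base axis. Payload 4.9 kg.
Tool frame: the origin (TCP) lies midway between the tips of the shut fingers; the grasp point (between the pads) lies 19 mm behind it (grip_point_offset is the distance from the TCP to the grasp point, in m); z points along the fingers, y is the line along which they close (so a half turn about z gives the same grasp; the last joint's range is limited). The gripper opens to 85 mm and grips with 20 to 120 N. Pads are 22 mm wide; open, the fingers measure 114 mm over their backs; the gripper's body (76 mm by 85 mm) begins 54 mm behind the grasp point. The pads swing forward as they close: fully open they stand 13 mm farther back than shut.
Start: joints at [-1.365, 0.326, -0.193, 1.052, 0, 1.437], TCP at [0.183, -0.519, 0.231] pointing down, gripper open.
Joint ranges: [-2.65, 2.65], [-0.97, 1.79], [-1.3, 1.35], [-1.93, 2.1], [-1.47, 1.37], [-3.14, 3.14]. Speed limits (rad/s): [2.57, 2.57, 3.14, 3.14, 3.14, 3.14].

INTERFACE

Orientations are given as a rotation vector (axis times angle).
In Python, from cell import * gives the robot as it stands. Calls block until the motion is done:
- movep(position, orientation): joint-space move of the TCP to a pose.
- move_l(position, velocity=0.15, rot=None, until_force=None): straight line of the TCP; rot=None keeps the orientation; velocity is the mean speed in m/s. With until_force (N) it stops when the force on the tool has changed by that much, and returns True; else False.
- set_joints(angles): joint-space move.
- let_go() and grab(newtons=None): open the fingers fully, or close them until they stop; newtons is the grip in N (None keeps the last).
- sleep(seconds).
- ik(position, orientation): joint angles nearest the present ones, or None.
- get_state(): the state.
- grab_frame(name): name is "side" or "top"; returns a dict with "img" (480x640x3 uint8, red, green, blue), "fx", "fy", "cx", "cy" (pixels), "cam_to_world" (4x4, takes a point from camera to world coordinates). Camera axes: x right, y down, z forward; pixel columns grow to the right and rows downward; lengths in m; the calibration is good to about 2 mm. A picture is of the moment at which its call begins. There is no depth.
A pose or a line that the arm cannot do raises MotionError and nothing moves.
- sign_off(): hands the job in; it is judged then, once.
Trained networks look in the newest picture that a camera, given by its name, has taken for a name from the list of things; names that differ only in an ending like _2 or _b are one class to them, and where a whole thing is asked for, a point or a joint stands for the part that bears it (a point fixed in the world has none). Each returns a list of dicts, best first, with "score" (0 to 1); they miss things now and then, are a little off and sometimes report something else, mostly with a low value. They report only what shows in the picture. A call takes as long as a camera call.
- spot_in(camera, name): "centre" ([column, row] in pixels, amid what is visible of it).
- silhouettes(camera, name): "mask" (480x640 bool, what is visible of it) and "centre" ([column, row] in pixels, amid what is visible of it).
- tip_of(camera, name): "centre" ([column, row] in pixels: a listed point, or the origin of a listed thing).
The state is a dict: "clock": time; "q": joint angles; "joint_velocities": joint speeds; "tau": joint torques, N m; "position": TCP position; "eef_rot": TCP orientation; "contact_force": force on the tool from outside, world axes, zero at the start; "wrist_torque": the same for the moment, N m; "finger_gap": opening from 0.0 (shut) to 1.0 (fully open); "grasp_force": force on a finger pad.
Only numpy, scipy, OpenCV 4.12 (cv2) and the standard library are available. Lean on these libraries where they do the work, as an engineer would, in place of code of your own. Each camera call takes 0.05 s, during which the arm holds its last target. There are 200 camera calls.

## Working session

There is one attempt and no reset: what is moved stays moved. The work goes in short steps, each a Python script; the robot and the scene stay as the last script left them, time stands still between calls to the robot, and variables do not carry over. Pictures are saved under pics/ and viewed, at most 10 in all, crops included, and the job is handed in when it is done.

```bash
ls; mkdir -p pics
python3 - <<'E'
from cell import *
import cv2,numpy as np
for c in ("side","top"):
    f=grab_frame(c); cv2.imwrite(f"pics/{c}0.png",f["img"][:,:,::-1])
    print(c,f["fx"],f["cx"],f["cy"],np.round(f["cam_to_world"],3).tolist())
    for n in ("carrier","stud","fin","knob","cam_plate","dock","entry","stop_mark"):
        r=tip_of(c,n); print(n,[(np.round(d["centre"],1).tolist(),round(d["score"],2)) for d in r[:2]])
s=get_state();print(s["clock"],s["position"],s["eef_rot"],s["contact_force"])
E
```

```text
pics
side 592.5489072977158 312.6996791154017 227.29839054808235 [[0.746, 0.535, -0.397, 0.929], [0.666, -0.594, 0.451, -0.513], [0.005, -0.601, -0.799, 0.956], [0.0, 0.0, 0.0, 1.0]]
carrier [([209.7, 359.9], 0.66)]
stud [([255.3, 328.5], 0.78)]
fin [([373.3, 205.4], 0.25)]
knob [([362.5, 173.0], 0.63)]
cam_plate [([383.3, 203.7], 0.56)]
dock [([381.7, 205.1], 0.61)]
entry [([354.6, 220.7], 0.79), ([214.5, 260.7], 0.58)]
stop_mark [([374.9, 204.9], 0.57), ([385.4, 205.4], 0.37)]
top 619.2569070746802 315.37565830861297 244.41936812990386 [[0.015, -0.995, 0.094, 0.373], [-1.0, -0.016, -0.011, -0.041], [0.012, -0.094, -0.996, 1.559], [0.0, 0.0, 0.0, 1.0]]
carrier [([226.4, 242.0], 0.74), ([411.1, 248.0], 0.63)]
stud [([381.0, 236.2], 0.82)]
fin [([427.8, 249.4], 0.69), ([359.1, 304.0], 0.57)]
knob [([224.9, 258.6], 0.59)]
cam_plate [([225.2, 242.2], 0.79)]
dock [([226.3, 243.6], 0.58), ([225.9, 259.7], 0.37)]
entry [([260.5, 241.0], 0.88)]
stop_mark [([236.0, 242.8], 0.77), ([383.7, 239.3], 0.21)]
0.9 [ 0.18332501 -0.51856138  0.23128662] [3.09635736e+00 5.31180394e-01 1.65966768e-05] [-0.06473634  0.27616614  0.43056819]
```

View pics/top0.png

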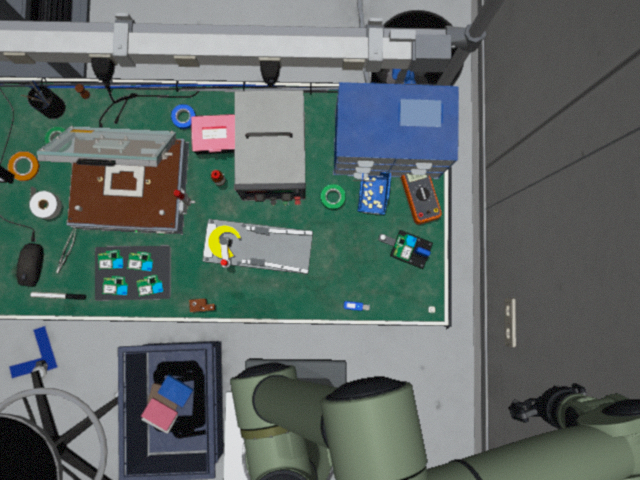

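View pics/side0.png

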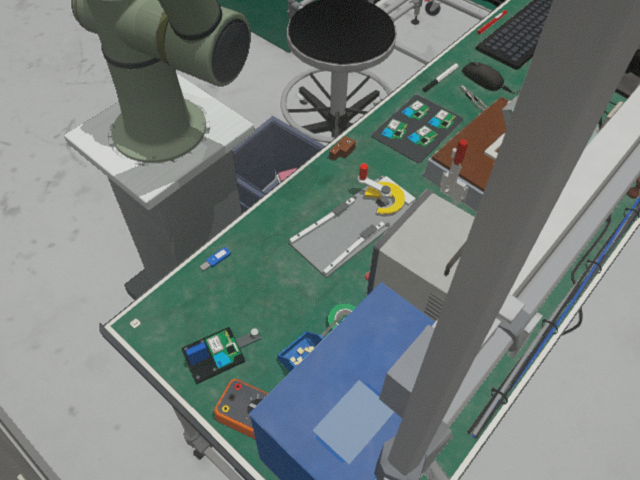

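The top view shows the dock with the cam at about (225,242) and its open entry to the right at about (310,250). The carrier is at (411,248), with its stud at (383,238). The side view shows the same layout: carrier (213,352), stud (255,331), knob (363,172). Next I'll project these to world positions and look at crops.

```bash
cat > h.py <<'E'
from cell import *
import cv2,numpy as np
def proj(f,px,z):
    T=np.array(f["cam_to_world"]); d=T[:3,:3]@[(px[0]-f["cx"])/f["fx"],(px[1]-f["cy"])/f["fy"],1]
    return T[:3,3]+d*(z-T[2,3])/d[2]
def pix(f,P):
    T=np.linalg.inv(f["cam_to_world"]); p=T[:3,:3]@np.array(P)+T[:3,3]
    return np.array([f["cx"]+f["fx"]*p[0]/p[2],f["cy"]+f["fy"]*p[1]/p[2]])
E
python3 - <<'E'
from h import *
for c,b in (("top",(190,205,330,285)),("side",(275,140,425,290))):
    f=grab_frame(c)
    for n,z in (("stud",.017),("fin",.042),("carrier",0),("knob",.066),("cam_plate",0),("entry",.008),("stop_mark",.008)):
        for d in tip_of(c,n)[:2]: print(c,n,np.round(proj(f,d["centre"],z)[:2],4),round(d["score"],2))
    x0,y0,x1,y1=b; k=min(800/(x1-x0),600/(y1-y0))
    cv2.imwrite(f"pics/{c}1.png",cv2.resize(f["img"][y0:y1,x0:x1,::-1],None,fx=k,fy=k,interpolation=cv2.INTER_CUBIC)); print(k)
E
```

```text
top stud [ 0.5395 -0.2272] 0.81
top fin [ 0.5126 -0.3332] 0.67
top carrier [ 0.5115 -0.3039] 0.57
top knob [0.4708 0.164 ] 0.83
top cam_plate [0.5159 0.1735] 0.97
top entry [0.516  0.0891] 0.67
top stop_mark [0.5185 0.1517] 0.7
5.714285714285714
side stud [ 0.5352 -0.2171] 0.91
side fin [ 0.5048 -0.3224] 0.96
side carrier [ 0.515  -0.3015] 0.57
side knob [0.4745 0.1597] 0.94
side cam_plate [0.5277 0.1731] 0.63
side entry [0.4458 0.2059] 0.54
side stop_mark [0.5158 0.1444] 0.93
4.0
```

View pics/top1.png

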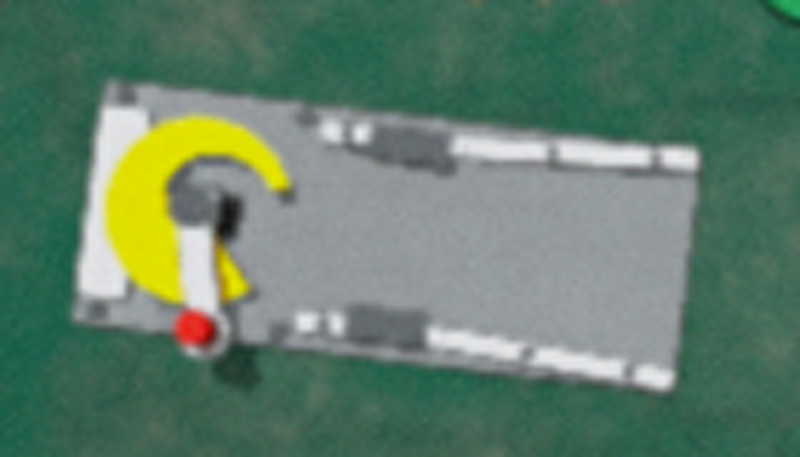

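View pics/side1.png

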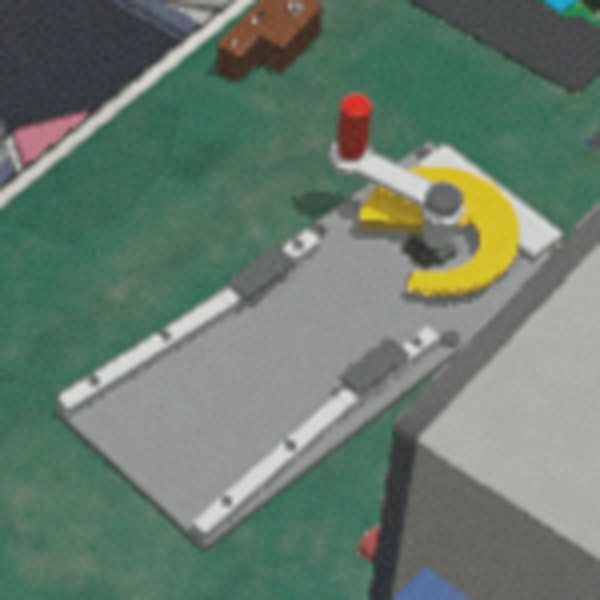

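Crop corners of the dock plate are, in the top view, (108,82), (698,148), (673,390), (75,320), and in the side view (60,410), (207,547), (560,235), (437,145). The red knob is at about (195,328) in the top crop and the mouth faces the entry, so the cam is near 0. Next I'll fit the dock and look at the carrier in both views.

```bash
cat > fit.py <<'E'
from h import *
from scipy.optimize import least_squares
def fit(fs,obs,x0):
    def W(p,P):
        c,s=np.cos(p[2]),np.sin(p[2]); return [p[0]+c*P[0]-s*P[1],p[1]+s*P[0]+c*P[1],P[2]]
    r=lambda p:np.concatenate([pix(fs[c],W(p,P))-q for c,P,q in obs])
    s=least_squares(r,x0,loss="soft_l1",f_scale=1.0); return s.x,np.round(r(s.x).reshape(-1,2),1)
E
python3 - <<'E'
from fit import *
fs={c:grab_frame(c) for c in ("top","side")}
t=lambda u,v:((u+.5)/5.714-.5+190,(v+.5)/5.714-.5+205)
s=lambda u,v:((u+.5)/4-.5+275,(v+.5)/4-.5+140)
C=lambda x,y:(x,y,.008)
o=[("top",C(.05,-.054),t(108,82)),("top",C(-.215,-.054),t(698,148)),("top",C(-.215,.054),t(673,390)),("top",C(.05,.054),t(75,320)),
("side",C(-.215,.054),s(60,410)),("side",C(-.215,-.054),s(207,547)),("side",C(.05,.054),s(437,145)),("side",C(.05,-.054),s(562,237))]
for oo in (o[:4],o[4:],o): 
    p,r=fit(fs,oo,[.516,.17,1.57]); print(p.round(4),r.tolist())
A=fs["top"]["img"][220:280,370:445]; B=fs["side"]["img"][310:390,170:270]
cv2.imwrite("pics/car.png",cv2.vconcat([cv2.copyMakeBorder(cv2.resize(A,None,fx=5,fy=5,interpolation=2),0,0,0,125,0),cv2.resize(B,None,fx=5,fy=5,interpolation=2)[:300]])[:,:,::-1]) if 0 else cv2.imwrite("pics/car.png",cv2.hconcat([cv2.copyMakeBorder(cv2.resize(A,None,fx=5,fy=5,interpolation=2),0,100,0,0,0),cv2.resize(B,None,fx=4,fy=5,interpolation=2)])[:,:,::-1])
E
```

```text
[0.5222 0.1697 1.4728] [[-0.5, -0.5], [0.7, -0.1], [0.2, 0.1], [-0.3, 0.4]]
[0.5221 0.1727 1.4737] [[-0.6, -0.2], [0.5, -0.0], [-2.2, -1.7], [4.6, 4.0]]
[0.5222 0.171  1.4734] [[-1.1, -0.4], [0.2, -0.1], [-0.3, 0.1], [-0.8, 0.4], [-1.2, 0.3], [-0.1, 0.5], [-2.6, -1.3], [4.2, 4.5]]
```

View pics/car.png

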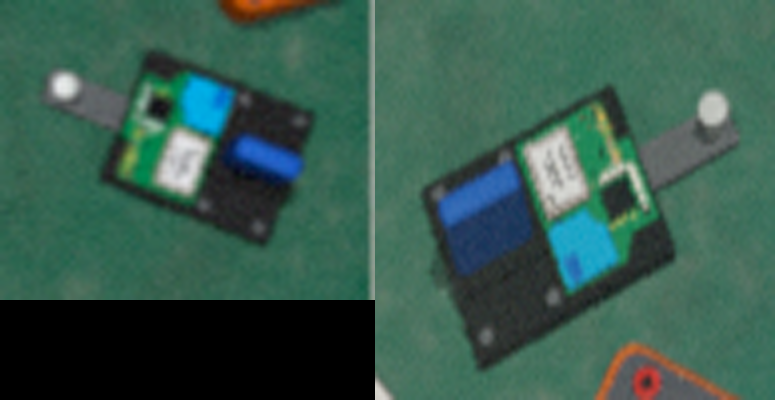

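The corners, stud and fin of the carrier are clear in both panels: top-panel stud at (65,86) and fin top at (270,158), side-panel stud at (713,106). Next I'll fit its pose.

Run:
```python
from fit import *
fs={c:grab_frame(c) for c in ("top","side")}
t=lambda u,v:((u+.5)/5-.5+370,(v+.5)/5-.5+220)
s=lambda u,v:((u-375+.5)/4-.5+170,(v+.5)/5-.5+310)
z=.010
o=[("top",(.045,.036,z),t(102,180)),("top",(.045,-.036,z),t(150,52)),("top",(-.045,-.036,z),t(314,112)),("top",(-.045,.036,z),t(268,245)),("top",(.079,0,.0215),t(65,86)),("top",(-.024,0,.054),t(271,157)),
("side",(.045,.036,z),s(610,87)),("side",(.045,-.036,z),s(672,258)),("side",(-.045,.036,z),s(425,190)),("side",(-.045,-.036,z),s(485,368)),("side",(.079,0,.0215),s(713,106)),("side",(-.024,0,.054),s(479,193))]
for oo in (o[:6],o[6:],o):
    p,r=fit(fs,oo,[.515,-.30,1.4]); print(p.round(4),r.tolist()); 
c,sn=np.cos(p[2]),np.sin(p[2]); print("fin",p[0]-.024*c,p[1]-.024*sn)
f=p
# test reach: tool x axis along carrier x
from scipy.spatial.transform import Rotation as R
for yaw,P in ((p[2],(f[0]-.024*c,f[1]-.024*sn)),(1.473,(.522-.193*np.cos(1.473),.17-.193*np.sin(1.473))),(1.473,(.522-.126*np.cos(1.473),.17-.126*np.sin(1.473)))):
  for k in (0,np.pi):
    rv=(R.from_euler("z",yaw+k)*R.from_euler("x",np.pi)).as_rotvec()
    for h in (.02,.2):
        q=ik((P[0],P[1],h),rv); print(round(yaw+k,2),h,None if q is None else np.round(q,2))
```

```text
[ 0.512  -0.2992  1.2182] [[-0.3, 0.2], [0.0, -0.7], [0.6, 0.1], [0.0, 0.1], [-0.0, 0.4], [-0.2, -0.1]]
[ 0.5129 -0.2973  1.2127] [[0.5, -0.7], [1.4, -1.3], [-1.3, 0.3], [-1.4, 0.0], [0.2, 0.7], [0.2, 0.4]]
[ 0.5125 -0.298   1.212 ] [[-0.9, -0.1], [-0.3, -1.0], [0.2, 0.0], [-0.6, -0.0], [-0.5, -0.0], [-0.7, -0.2], [0.1, -0.6], [1.0, -1.2], [-1.8, 0.4], [-1.9, 0.2], [-0.3, 0.9], [-0.3, 0.6]]
fin 0.504045222760962 -0.32046774371602554
1.21 0.02 [-0.69  0.62 -0.31  0.64  0.    1.24]
1.21 0.2 [-0.69  0.43 -0.11  1.02  0.    1.24]
4.35 0.02 [-0.69  0.62 -0.31  0.64  0.   -1.9 ]
4.35 0.2 [-0.69  0.43 -0.11  1.02  0.   -1.9 ]
1.47 0.02 [-0.19  0.49 -0.57  0.51  0.    1.48]
1.47 0.2 [-0.19  0.27 -0.36  0.94  0.    1.48]
4.61 0.02 [-0.19  0.49 -0.57  0.51  0.   -1.66]
4.61 0.2 [-0.19  0.27 -0.36  0.94  0.   -1.66]
1.47 0.02 [-0.06  0.5  -0.55  0.52  0.    1.61]
1.47 0.2 [-0.06  0.28 -0.34  0.95  0.    1.61]
4.61 0.02 [-0.06  0.5  -0.55  0.52  0.   -1.53]
4.61 0.2 [-0.06  0.28 -0.34  0.95  0.   -1.53]
```

The fits agree to about 2 mm. Next I'll check the knob angle, then grasp the fin, lift it and carry it above the entry.

```bash
cat >> h.py <<'E'
from scipy.spatial.transform import Rotation as R
D=np.array([.5222,.1702]); YD=1.473
def rv(yaw): return (R.from_euler("z",yaw)*R.from_euler("x",np.pi)).as_rotvec()
def dk(x,y): c,s=np.cos(YD),np.sin(YD); return D+[c*x-s*y,s*x+c*y]
def F():
    v=[]
    for _ in range(3): v.append(get_state()["contact_force"]); sleep(.02)
    return np.mean(v,0)
def Fd(b): # force in dock frame relative to bias
    f=F()-b; c,s=np.cos(YD),np.sin(YD); return np.array([c*f[0]+s*f[1],-s*f[0]+c*f[1],f[2]])
E
python3 - <<'E'
from h import *
fs={c:grab_frame(c) for c in ("top","side")}
t=((195.5)/5.714-.5+190,(328.5)/5.714-.5+205); s=((357.5)/4-.5+275,(105.5)/4-.5+140)
for c,p,z in (("top",t,.081),("side",s,.081)):
    P=proj(fs[c],p,z)[:2]-D; a=np.arctan2(P[1],P[0])-YD; print(c,P,np.hypot(*P),"cam",2.09-a%(2*np.pi))
let_go(); o=rv(1.214)
movep([.504,-.3205,.12],o); move_l([.504,-.3205,.019],.12)
print(F()); grab(40); s=get_state(); print(s["finger_gap"],s["grasp_force"],F())
move_l([.504,-.3205,.13],.15); b=F(); np.save("b.npy",b); print(b,get_state()["finger_gap"])
x,y=dk(-.218,0)
movep([x,y,.10],rv(YD)); move_l([x,y,.045],.1); print(F(),get_state()["clock"])
f=grab_frame("top"); A=f["img"][205:285,190:350]; g=grab_frame("side"); B=g["img"][140:300,240:420]
cv2.imwrite("pics/air.png",cv2.hconcat([cv2.resize(A,(400,200),interpolation=2),cv2.resize(B,(400,356),interpolation=2)[:200]])[:,:,::-1])
cv2.imwrite("pics/airS.png",cv2.resize(B,(675,600),interpolation=2)[:,:,::-1])
E
```

```text
top [-0.05516836 -0.00882175] 0.055869232063049015 cam 0.2628437564433712
side [-0.05415053 -0.00587607] 0.05446841169152632 cam 0.3133165809398273
[-0.19591402 -0.10702631 -0.10342557]
0.13204719448403646 39.62746739387512 [-0.69979808 -0.0644597   2.58209482]
[-0.14037469  0.33681286 -1.83952087] 0.1306002748310961
[ 0.38507404  0.0573037  -1.38413895] 8.1833
```

View pics/airS.png

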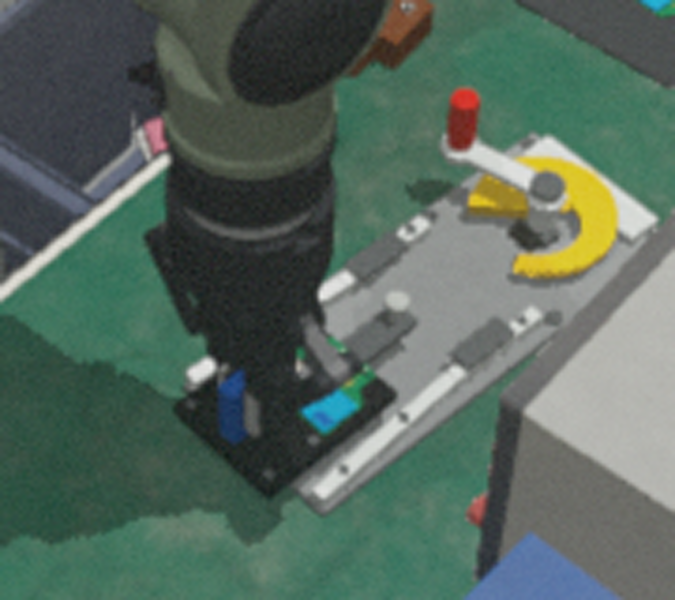

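The carrier is held level over the entry, with its stud head at crop (398,300) and the channel clear ahead. Next I'll check the lateral offset, set it down and slide it in with lateral force feedback.

```bash
cat > fb.py <<'E'
from h import *
def toD(P): c,s=np.cos(YD),np.sin(YD); d=np.array(P[:2])-D; return np.array([c*d[0]+s*d[1],-s*d[0]+c*d[1]])
E
python3 - <<'E'
from fb import *
f=grab_frame("side")
print("stud lat side",toD(proj(f,((398.5)/3.75-.5+240,(300.5)/3.75-.5+140),.0475)))
f=grab_frame("top")
for c in("top","side"):
    f=grab_frame(c)
    for d in tip_of(c,"stud")[:1]: print(c,toD(proj(f,d["centre"],.043)),d["score"])
x,y=dk(-.218,0); b=F()
print(move_l([x,y,.022],.03,until_force=3),get_state()["position"],Fd(b))
E
```

```text
stud lat side [-0.1141921  -0.00199653]
side [-0.11605665  0.00319002] 0.92
True [ 0.50073814 -0.04679564  0.02686096] [ 0.19423294 -0.45734516  2.87342924]
```

Run:
```python
from fb import *
b=np.array([.385,.057,-1.384]); z=.0272; ty=0.; tx=-.218
move_l([*dk(tx,ty),z],.03)
while tx<-.121:
    step=.005 if tx<-.136 else .001
    tx+=step
    hit=move_l([*dk(tx,ty),z],.04 if step>.002 else .015,until_force=12)
    f=Fd(b); p=get_state()["position"]; d=toD(p)
    print(np.round([tx,ty,*d,p[2]],4),f.round(1),hit)
    if abs(f[1])>1.5: ty+=np.clip(f[1]*1e-4,-.0007,.0007)
    if f[2]>6: z+=.0003
    if -f[0]>(7 if tx>-.134 else 12): break
print(get_state()["clock"])
```

```text
[-0.213   0.     -0.2128  0.0003  0.027 ] [-0.3  0.4 -0.4] False
[-2.080e-01  0.000e+00 -2.078e-01  1.000e-04  2.720e-02] [ 0.4  0.7 -0.2] False
[-0.203   0.     -0.2029 -0.      0.0272] [-0.4  0.5 -0.7] False
[-1.980e-01  0.000e+00 -1.978e-01  1.000e-04  2.720e-02] [ 0.1  0.9 -0.1] False
[-0.193   0.     -0.1927  0.0003  0.0271] [-0.3  0.9 -0.5] False
[-0.188   0.     -0.1876  0.0004  0.0271] [0.6 2.3 0.1] False
[-0.183   0.0002 -0.1826  0.0007  0.0271] [ 0.3  3.2 -0.2] False
[-0.178   0.0005 -0.1776  0.0008  0.0271] [ 0.7  4.1 -1.1] False
[-0.173   0.001  -0.1726  0.0009  0.0272] [ 1.   2.7 -0.8] False
[-0.168   0.0012 -0.1676  0.001   0.0273] [ 0.6  2.5 -0.5] False
[-0.163   0.0015 -0.1627  0.0011  0.0273] [ 0.2  2.2 -0.5] False
[-0.158   0.0017 -0.1578  0.0012  0.0274] [-0.7  1.3  0.1] False
[-0.153   0.0017 -0.1529  0.0014  0.0273] [-0.3  0.2 -0.4] False
[-0.148   0.0017 -0.1479  0.0017  0.0272] [ 0.1  0.3 -0.7] False
[-0.143   0.0017 -0.1429  0.0017  0.0272] [-0.   0.3 -0.5] False
[-0.138   0.0017 -0.1379  0.0017  0.0272] [ 0.   0.4 -0.2] False
[-0.133   0.0017 -0.1329  0.0017  0.0272] [-0.6  0.7 -0.6] False
[-0.132   0.0017 -0.132   0.0017  0.0272] [-0.3 -0.2  0. ] False
[-0.131   0.0017 -0.131   0.0017  0.0272] [ 0.   0.3 -0.2] False
[-0.13    0.0017 -0.13    0.0017  0.0272] [-0.8 -0.  -0.5] False
[-0.129   0.0017 -0.129   0.0017  0.0272] [-0.4  0.5 -0.2] False
[-0.128   0.0017 -0.128   0.0017  0.0272] [-0.2  0.2 -0.5] False
[-0.127   0.0017 -0.1271  0.0017  0.0272] [-1.4  0.2  0.4] False
[-0.126   0.0017 -0.1268  0.0017  0.0272] [-5.4  0.5  0.6] False
[-0.125   0.0017 -0.1265  0.0016  0.0273] [-7.8  0.6  1.1] False
17.45
```

The stop was met at a stud position of about −24 mm, inside the expected range, with the carrier resting at about 8 N. Next I'll release, lift clear and set the shut fingers behind the knob.

```bash
cat >> fb.py <<'E'
A0=dk(0,.0012)
def tool(cam,off=.019):
    ph=2.09-cam; u=np.array([np.cos(ph),np.sin(ph)]); d=np.array([np.sin(ph),-np.cos(ph)])
    v=.055*u-off*d; c,s=np.cos(YD),np.sin(YD); M=np.array([[c,-s],[s,c]])
    return A0+M@v, M@d, rv(ph-np.pi/2+YD+np.pi)
E
python3 - <<'E'
from fb import *
x,y=dk(-.127,.0017)
let_go(); print(get_state()["contact_force"])
move_l([x,y,.15],.15); grab(20)
P,d,r=tool(.29,.034)
for c in np.arange(.29,2.7,.4):
    q=ik((*tool(c)[0],.054),tool(c)[2]); print(None if q is None else np.round(q,2))
movep([*P,.15],r); move_l([*P,.054],.1); s=get_state(); print(s["clock"],np.round(s["q"],2),F())
f=grab_frame("side"); g=grab_frame("top")
for c in ("side","top"):
    for t in tip_of(c,"stud")[:1]: print(c,toD(proj(grab_frame(c),t["centre"],.025)),t["score"])
cv2.imwrite("pics/knob.png",cv2.resize(f["img"][140:290,250:450],(800,600),interpolation=2)[:,:,::-1])
E
```

```text
[-0.31492591 -0.29434361 -0.31028007]
[ 0.15  0.42 -0.57  0.57  0.   -1.55]
[ 0.2   0.42 -0.57  0.58  0.   -1.11]
[ 0.24  0.44 -0.54  0.59  0.   -0.66]
[ 0.27  0.47 -0.49  0.61  0.   -0.23]
[ 0.29  0.5  -0.43  0.64  0.    0.18]
[ 0.28  0.53 -0.37  0.67  0.    0.58]
[ 0.27  0.56 -0.32  0.69  0.    0.97]
23.6917 [ 0.12  0.42 -0.58  0.57  0.   -1.59] [ 0.2361759  -0.2364333   0.51329349]
side [-0.01283296  0.00857381] 0.57
top [-0.02268811 -0.00146733] 0.78
```

View pics/knob.png

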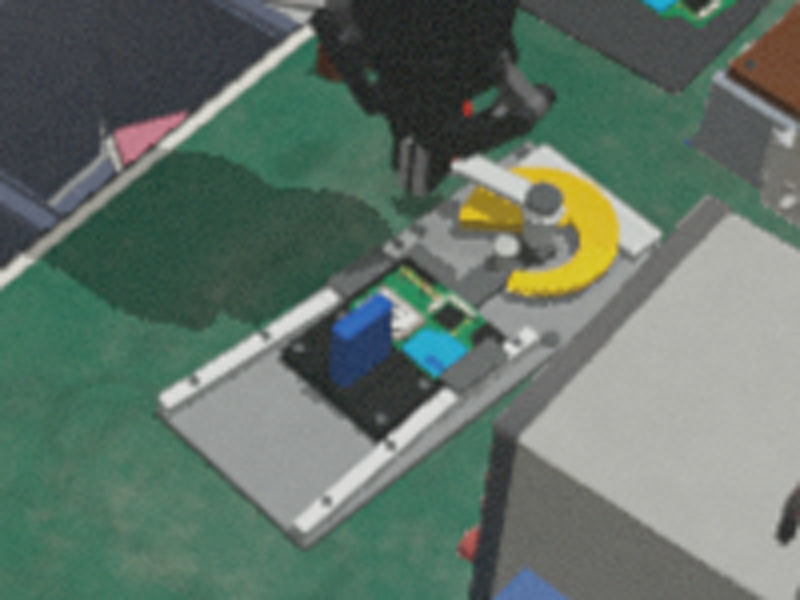

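The carrier sits under the lips with its stud in the cam's mouth at (507,245), and the shut fingers stand behind the knob. Next I'll push the knob round.

```bash
cat > push.py <<'E'
from fb import *
def run(cam,end,dc,v,target,b):
    while cam<end-1e-6:
        cam=min(cam+dc,end); P,d,r=tool(cam)
        f0=-(F()-b)[:2]@d
        hit=move_l([*P,.054],v,rot=r,until_force=max(target-max(f0,0),1))
        s=get_state(); fi=-(s["contact_force"]-b)[:2]@d; p=s["position"][:2]-A0
        print(f"cam {cam:.2f} start {f0:.1f} end {fi:.1f} hit {hit} vec {(s['contact_force']-b).round(1)} t {s['clock']:.1f} pos {np.round(s['position'][:2]-P,4)}",flush=True)
        if hit: break
    return cam,hit
E
python3 - <<'E'
from push import *
b=F(); np.save("b2.npy",b)
P,d,r=tool(.29,.019); print(move_l([*P,.054],.03,until_force=1.5),get_state()["position"][:2]-P)
print(run(.29,1.1,.12,.03,7,b))
E
```

```text
False [-4.91237335e-05  2.18892635e-04]
cam 0.41 start -0.2 end 0.6 hit False vec [ 0.3 -0.6 -0. ] t 25.2 pos [ 0.0001 -0.0002]
cam 0.53 start 1.1 end 1.8 hit False vec [-0.1 -1.8 -0.5] t 25.6 pos [ 0.0001 -0.    ]
cam 0.65 start 0.9 end -0.4 hit False vec [ 0.9  0.2 -0.3] t 26.0 pos [0. 0.]
cam 0.77 start 0.2 end 0.7 hit False vec [ 0.2 -0.8  0.6] t 26.5 pos [-0.  0.]
cam 0.89 start 0.8 end 1.0 hit False vec [-0.5 -0.8  0.1] t 26.9 pos [-0.0001  0.    ]
cam 1.01 start 0.6 end 1.1 hit False vec [-0.1 -1.2 -0.6] t 27.3 pos [-0.0001  0.    ]
cam 1.10 start 0.5 end 1.0 hit False vec [-0.5 -0.9  0.1] t 27.7 pos [-0.0001 -0.    ]
(1.1, False)
```

Run:
```python
from push import *
b=np.load("b2.npy"); print(run(1.1,2.5,.1,.02,7.5,b))
```

```text
cam 1.20 start 1.0 end 1.2 hit False vec [ 0.  -1.6 -0.1] t 28.2 pos [-0.0001 -0.0001]
cam 1.30 start 1.2 end 2.2 hit False vec [-1.  -2.3 -0.5] t 28.7 pos [-0. -0.]
cam 1.40 start 1.5 end 4.0 hit False vec [-1.9 -4.3 -0.8] t 29.2 pos [-0.0003 -0.0003]
cam 1.50 start 3.5 end 4.2 hit False vec [-2.3 -4.6  1. ] t 29.7 pos [-0.0006 -0.0004]
cam 1.60 start 4.1 end 5.6 hit False vec [-4.4 -4.1  1.5] t 30.2 pos [-0.001  -0.0005]
cam 1.70 start 5.2 end -0.3 hit True vec [0.3 0.2 0.4] t 30.4 pos [-0.0056 -0.0037]
(1.7000000000000006, True)
```

Run:
```python
from push import *
b=F(); print(b-np.load("b2.npy")); print(run(1.58,1.74,.16,.015,7.8,b)); s=get_state(); print(toD(s["position"])-toD(A0), toD(tool(1.6)[0])-toD(A0))
for c in ("top","side"):
    f=grab_frame(c)
    for n,z in (("knob",.066),):
        for d in tip_of(c,n)[:1]: P=toD(proj(f,d["centre"],z))-[0,.0012]; print(c,np.hypot(*P),2.09-np.arctan2(P[1],P[0]),d["score"])
```

```text
[ 0.12536938 -0.3748842  -0.28412065]
cam 1.74 start -0.1 end 0.6 hit True vec [-0.7  0.2 -0.3] t 31.0 pos [-0.007 -0.004]
(1.74, True)
[0.04051167 0.04323587] [0.03958642 0.04264875]
top 0.052002201464966744 1.7143342174637353 0.76
side 0.04815344593576623 1.7773396973663922 0.9
```

Run:
```python
from push import *
b=F(); s=get_state(); v=toD(s["position"])-toD(A0)
off=.019
ang=lambda p:2.09-(np.arctan2(p[1],p[0])-np.arctan2(-off*-1*0,1)) 
def camof(pos):
    v=toD(pos)-toD(A0); e=lambda c:toD(tool(c)[0])-toD(A0); w=e(1.6)
    return 1.6-((np.arctan2(v[1],v[0])-np.arctan2(w[1],w[0])))
c=camof(s["position"]); print("now",c)
for i in range(30):
    c+=.006; P,d,r=tool(c); hit=move_l([*P,.054],.015,rot=r,until_force=8.3)
    s=get_state(); f=-(s["contact_force"]-b)[:2]@d
    print(f"{c:.3f} act {camof(s['position']):.3f} f {f:.1f} {hit}",flush=True)
    if f>7.6 or hit: break
print(s["clock"])
```

```text
now 1.5951127114128423
1.601 act 1.600 f -0.5 False
1.607 act 1.607 f 1.1 False
1.613 act 1.610 f 1.1 False
1.619 act 1.611 f 1.8 False
1.625 act 1.611 f 4.6 False
1.631 act 1.616 f 5.8 False
1.637 act 1.619 f 5.0 False
1.643 act 1.621 f 6.9 False
1.649 act 1.623 f 6.4 False
1.655 act 1.625 f 6.3 False
1.661 act 1.629 f 7.5 False
1.667 act 1.632 f 8.2 False
34.3333
```

The knob now resists at about 8 N without moving on, so the stud is snug. Next I'll back off, clear the robot and check.

Run:
```python
from push import *
P,d,r=tool(1.55,.035); move_l([*P,.054],.05,rot=r); move_l([*P,.2],.15)
movep([.35,-.2,.3],rv(1.2)); sleep(.3); print(F(),get_state()["clock"])
f=grab_frame("side"); g=grab_frame("top")
a=cv2.resize(f["img"][140:290,270:420],(400,400),interpolation=2); c=cv2.resize(g["img"][195:295,190:290],(400,400),interpolation=2)
cv2.imwrite("pics/end.png",cv2.hconcat([a,c])[:,:,::-1])
```

```text
[-0.06863588  0.28008746  0.25033161] 38.0
```

View pics/end.png

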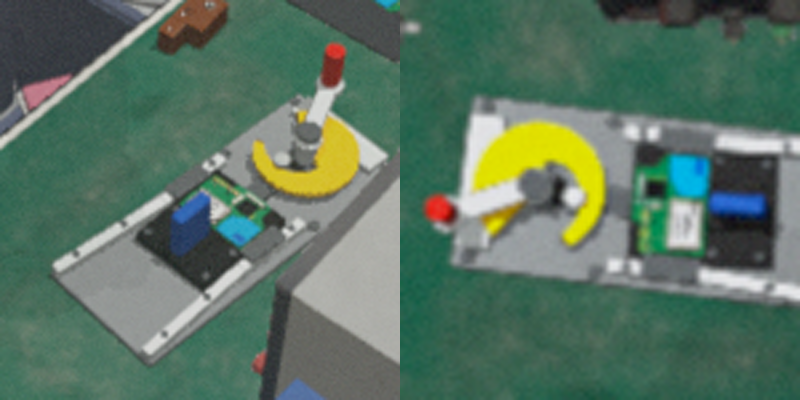

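The stud is inside the curved slot with the hook behind it, the knob is swung to about 1.7 rad, and the robot is clear.

```bash
python3 -c "
from cell import *
print(sign_off())"
```

```text
the job is handed in; nothing more can be done
None
```

The carrier is in the dock with its stud hooked and drawn against the stop; the last push on the knob read about 8 N, and I handed the job in at about 38 s with the robot touching nothing.

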